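# Hold out the sample tin for inspection

### The arm

A 7-joint arm with a two-finger parallel gripper is mounted at the origin on the work surface. World frame = base frame: x ahead of the robot, y to its left, z up, the work surface at z = 0. Lengths are in m, angles in degrees, forces in N, time in s.
With the tool pointing down it reaches from about 0.4 to 0.85 m from the base axis. Payload 4.5 kg.
Tool frame: the origin (TCP) lies midway between the tips of the shut fingers; the grasp point (between the pads) lies 19 mm behind it (robot.hold_point_z is the distance from the TCP to the grasp point, in m); z points along the fingers, y is the direction in which the jaws open and shut (so a half turn about z gives the same grasp; the last joint's range is limited). The gripper opens to 85 mm and grips with 20 to 120 N. Pads are 22 mm wide; open, the fingers measure 114 mm over their backs; the gripper's body (76 mm by 85 mm) begins 54 mm behind the grasp point. The pads swing forward as they close: fully open they stand 13 mm farther back than shut.
Start: joints at [79.229, 39.483, -11.15, 89.685, 9.013, 51.709, -12.324], TCP at [0.138, -0.61, 0.231] pointing down, gripper open.
Joint ranges: [-172.22, 172.22], [-26.19, 119.32], [-84.43, 86.54], [7.71, 146.69], [-57.33, 237.33], [2.42, 119.75], [-152.13, 152.13]. Speed limits (degrees/s): [147.25, 147.25, 180, 180, 180, 180, 180].

### API

Orientations are given as [roll, pitch, yaw] about the fixed x, y, z axes, in that order (R = Rz(yaw) Ry(pitch) Rx(roll)).
In Python, from station import robot, vision, sign_off, finder gives the robot as it stands.
- The arm moves only by the tool carry_out, never from a script. Its argument "increments" is a list of rows, each an object with "offset": the shift along the tool's x, y, z in m, a list of three; "angular": the turn, a rotation vector about the tool's x, y, z in rad, a list of three; "fingers": the opening, from 0 (shut) to 1 (fully open). A call has exactly 5 rows; each row shifts and turns the commanded pose from where the row before left it, along the tool's axes as they then stand; what a row does not reach is not made up. A row lasts 1/12 s, in which the tool goes at most 41.7 mm and 7.16 degrees, less where a joint would pass 70% of its speed; a pose out of reach is approached as far as the arm can. A call with a gripper value outside its range is refused whole. The fingers move at their own pace and stop on an object; the grip force is fixed at half the most. Time passes only in rows, so rows that do not move let the fingers close, or fill a call up. It gives the time, the measured TCP pose, the force and the opening at its end, in the units of the state.
- robot.sense(): the state, without advancing time (a new reading comes with each control period).
- vision.capture(name): name is "side" or "top" or "wrist"; returns a dict with "img" (384x512x3 uint8, blue, green, red), "fx", "fy", "cx", "cy" (pixels), "dist_coeffs" ([k1, k2, p1, p2, k3] as OpenCV has them; the pictures are not rectified), "camera_from_world" (4x4, takes a point from world to camera coordinates); the wrist camera has in their place "mount" (4x4, takes a point from camera to tool coordinates, whose origin is the TCP and whose axes are the flange's). Camera axes: x right, y down, z forward; pixel columns grow to the right and rows downward; lengths in m; the calibration is good to about 2 mm. A picture is of the moment at which its call begins: read the wrist's pose just before it. There is no depth.
- sign_off(): hands the job in, once; it reports no verdict.
Trained networks look in a picture, given as the dict that the camera call returned (one of the last four; its "shot" number tells which), for a name from the list of things; names that differ only in an ending like _2 or _b are one class to them, and where a whole thing is asked for, a point or a joint stands for the part that bears it (a point fixed in the world has none). Each returns a list of dicts, best first, with "confidence" (0 to 1); they miss things now and then, are a little off and sometimes report something else, mostly with a low value. They report only what shows in the picture. A call takes as long as a camera call. They do not tell look-alikes from the thing itself.
- finder.find_in(picture, query): "location" ([x, y, z] in m, in the coordinates of the camera as it stood for that picture, good to about 4 mm: the middle of the surface that is visible of it).
- finder.tip_of(picture, query): "location" ([x, y, z] in m, in the coordinates of the camera as it stood for that picture, good to about 4 mm: a listed point, or the origin of a listed thing).
The state is a dict: "clock": time; "joint_positions": joint angles; "qd": joint speeds; "joint_torque": joint torques, N m; "position": TCP position; "orientation": TCP orientation; "contact_force": force on the tool from outside, world axes, zero at the start; "torque": the same for the moment, N m; "finger_gap": finger opening in m.
Only numpy, scipy, OpenCV 4.12 (cv2) and the standard library are available. Lean on these libraries where they do the work, as an engineer would, in place of code of your own. Each camera call takes 0.05 s, during which the arm holds its last target.

### The job

Stand the green-labelled tin upright on the blue spot at the outer end of the white board on the bench riser, and let go of it. Then grip the wooden block at the other end of the board and slide the board straight out, tin and all, until the red line across it lies over the riser's yellow edge; never let the board tip, and leave the other tin, the jar and the carton alone. The board would now tip under the tin, so finish while still gripping the block, holding the board level and resting on the riser.

Things in the scene. Friction and masses are not known exactly. Their poses are not given: they have to be found in the camera images.
- riser: fixed grey bench riser, 150 wide (its x) x 240 long (its y) x 90 high (mm), flat top at 90, 12 mm wide yellow stripe along the top edge of its -y end; origin at the centre of its underside; 'outward' is its -y direction
- riser_edge (a point): middle of the riser's yellow top edge (its -y end), 90 above the bench; axes as the riser's: -y outward
- board: loose white board, 90 wide (its x) x 300 long (its y) x 12 thick (mm), about 0.25 kg, lying on the riser along its length with its -y (outer) end jutting 20 to 50 past the yellow edge; origin at the centre of its underside (90 above the bench). It is free to slide and turn on the riser, no guides or stops. With the tin on the spot it stays put as it starts, but tips once drawn out to the line unless the block end is held down. The outer end travels over the open bench
- board_spot (a point): centre of the blue disc (68 mm across, painted flat) on the board's top face, 105 mm from the board's centre towards its outer (-y) end, where the tin is to stand
- board_line (a point): middle of the red line (6 mm wide, across the whole board and down its sides) at the board's mid length, on the top face; it is to come over the yellow edge, which leaves 150 mm overhang
- board_grip (a point): centre of the upright wooden block fixed on the board's top, 125 mm from the board's centre towards its inner (+y) end; block 50 mm across the board (x), 24 mm along it (y), rising 46 mm above the board's top face; this point is 23 mm above that face
- tin: sample tin with green label and white band, green lid with a metal ring pull lying flat, upright cylinder 60 mm diameter x 95 mm tall, about 0.32 kg; origin at the centre of its underside
- other_tin: bystander: like the sample tin in size, red label and lid; stands beside it, on either side; origin at the centre of its underside
- jar: bystander: amber jar with yellow cap, 54 mm diameter x 75 mm tall, standing on the bench beyond the riser; origin at the centre of its underside
- carton: bystander: cardboard carton 90 x 130 x 60 mm high on the bench; origin at the centre of its underside
Mind the look-alikes: they are no part of the job. There is more than one size of the tin; the one meant has the size given above.

How it is judged (in metres and radians):
On the way, in this order (a step that is already met when the one before it is completed fails the run):
1. the tin stands released on the blue spot, the board not yet drawn out (horizontal distance between board_spot and tin below 0.018 m and z of tin in the frame of board_spot below 0.006 m and angle between tin's own z axis and vertical below 0.1 rad and contact force between tin and board above 0.8 N and contact force between the fingers and tin below 0.1 N and y of board_line in the frame of riser_edge above 0.06 m), for 0.2 s.
2. the board, gripped, is drawn out to the mark with the tin on it (horizontal distance between board_spot and tin below 0.018 m and z of tin in the frame of board_spot below 0.006 m and angle between tin's own z axis and vertical below 0.1 rad and contact force between tin and board above 0.8 N and contact force between the fingers and tin below 0.1 N and y of board_line in the frame of riser_edge between -0.01 and 0.01 m and x of board_line in the frame of riser_edge between -0.02 and 0.02 m and angle between the y axis of board and the y axis of riser, either way round below 0.15 rad and angle between board's own z axis and vertical below 0.05 rad and contact force between the fingers and board above 1 N and contact force between board and riser above 0.5 N), for 0.2 s.
At the end, for the whole second after the job is handed in: red line within 10 mm of the yellow edge, board within 20 mm of the riser's middle line and 0.15 rad of straight, level within 0.05 rad, resting on the riser and in the fingers' grip; tin upright on the spot within 18 mm, untouched by the fingers; all at rest (all of step 2 and linear speed of each of board, tin below 0.02 m/s); the arm keeps its last pose, push and grip.
It fails at once if the board tips (more than 0.2 rad) (angle between board's own z axis and vertical above 0.2 rad).
It fails at once if the other tin is disturbed (moved more than 30 mm) (distance of other_tin from where it was at the start of the episode above 0.03 m).
It fails at once if the jar is disturbed (moved more than 30 mm) (distance of jar from where it was at the start of the episode above 0.03 m).
It fails at once if the carton is disturbed (moved more than 30 mm) (distance of carton from where it was at the start of the episode above 0.03 m).
It also fails if it takes over 56 s, if anything falls off the work surface, if the arm or the gripper's body presses on something with over 40 N, if the wrist force passes 120 N, or if a joint passes its speed limit or range.

## Working session

There is one attempt and no reset: what is moved stays moved. The work goes in short steps, Python scripts to look and compute and a tool call to move; the robot and the scene stay as the last step left them, time stands still between calls to the robot, and variables do not carry over. Pictures are saved under pics/ and viewed, and the job is handed in when it is done.

Besides the shell and the picture viewer there is one more tool, called after ">>>" in YAML: its name, and indented under it one key for each argument. carry_out: Moves the arm, as the interface text tells. Its arguments: {"type":"object","properties":{"increments":{"type":"array","items":{"type":"object","properties":{"offset":{"type":"array","items":{"type":"number"}},"angular":{"type":"array","items":{"type":"number"}},"fingers":{"type":"number"}}}}},"required":["increments"]}

```bash
ls; mkdir -p pics; cat > h.py <<'E'
import numpy as np, cv2
from station import robot, vision, sign_off, finder
from scipy.spatial.transform import Rotation as R
def tcp(s):
    T=np.eye(4);T[:3,:3]=R.from_euler('xyz',s['orientation'],degrees=True).as_matrix();T[:3,3]=s['position'];return T
def snap(name):
    s=robot.sense();p=vision.capture(name)
    W=np.linalg.inv(np.array(p['camera_from_world'])) if 'camera_from_world' in p else tcp(s)@np.array(p['mount'])
    return p,W
def w(W,l): return (W@np.r_[l,1])[:3]
def px(p,W,X):
    K=np.array([[p['fx'],0,p['cx']],[0,p['fy'],p['cy']],[0,0,1.]]);V=np.linalg.inv(W)
    return cv2.projectPoints(np.atleast_2d(X).astype(float),cv2.Rodrigues(V[:3,:3])[0],V[:3,3],K,np.array(p['dist_coeffs'],float))[0].reshape(-1,2)
def plane(p,W,uv,z):
    K=np.array([[p['fx'],0,p['cx']],[0,p['fy'],p['cy']],[0,0,1.]])
    n=cv2.undistortPoints(np.array([[uv]],float),K,np.array(p['dist_coeffs'],float))[0,0]
    d=W[:3,:3]@np.r_[n,1];o=W[:3,3];return o+d*(z-o[2])/d[2]
E
python3 - <<'E'
from h import *
s=robot.sense();print({k:np.round(v,3) for k,v in s.items()})
for n in ['side','top','wrist']:
    p,W=snap(n);cv2.imwrite(f'pics/{n}0.png',p['img'])
    for f,qs in ((finder.find_in,['tin','other_tin','jar','carton','riser']),(finder.tip_of,['tin','other_tin','board_spot','board_line','board_grip','riser_edge','jar','carton','board'])):
        for q in qs:
            for r in f(p,q): 
                L=w(W,r['location']);print(n,f.__name__,q,round(r['confidence'],2),np.round(L,3),np.round(px(p,W,L)[0]))
print(robot.sense()['clock'])
E
```

```text
pics
{'clock': np.float64(0.0), 'joint_positions': array([ 79.229,  39.532, -11.146,  89.745,   9.013,  51.708, -12.326]), 'qd': array([-0.047,  0.053, -0.102, -0.029, -0.046,  0.087,  0.01 ]), 'joint_torque': array([ 0.0000e+00, -5.3960e+01, -1.2660e+00, -1.5854e+01,  9.0000e-03,
        1.0000e-02, -0.0000e+00]), 'position': array([ 0.137, -0.609,  0.23 ]), 'orientation': array([-1.79898e+02,  7.00000e-03,  1.27120e+01]), 'contact_force': array([ 0.02 ,  0.238, -0.301]), 'torque': array([ 0.003, -0.013,  0.06 ]), 'finger_gap': np.float64(0.085)}
side call tin 0.95 [0.483 0.427 0.104] [174. 281.]
side call tin 0.77 [0.451 0.299 0.07 ] [217. 266.]
side call tin 0.66 [0.307 0.329 0.106] [254. 286.]
side call other_tin 0.73 [0.603 0.308 0.097] [174. 241.]
side call other_tin 0.19 [0.464 0.07  0.081] [260. 220.]
side call jar 0.61 [0.77  0.039 0.049] [196. 195.]
side call jar 0.26 [0.499 0.005 0.109] [262. 200.]
side call carton 0.59 [ 0.424 -0.38   0.058] [333. 172.]
side call tin 0.79 [ 0.505  0.407 -0.003] [179. 301.]
side call tin 0.62 [0.466 0.285 0.002] [218. 279.]
side call tin 0
[... 1066 characters left out ...]
n 0.34 [0.46  0.275 0.093] [167. 220.]
top call jar 0.63 [0.776 0.029 0.075] [249. 120.]
top call carton 0.87 [ 0.437 -0.424  0.062] [399. 226.]
top call riser 0.89 [ 0.468 -0.016  0.093] [264. 216.]
top call tin 0.75 [0.328 0.298 0.   ] [165. 265.]
top call tin 0.62 [ 0.505  0.41  -0.004] [133. 210.]
top call tin 0.58 [ 0.464  0.28  -0.004] [173. 222.]
top call other_tin 0.81 [0.618 0.303 0.002] [167. 175.]
top call board_spot 0.73 [ 0.515 -0.135  0.1  ] [304. 200.]
top call board_line 0.76 [ 0.513 -0.03   0.101] [268. 201.]
top call jar 0.73 [ 0.789  0.027 -0.001] [251. 125.]
top call carton 0.76 [ 0.436 -0.431 -0.002] [395. 228.]
top call board 0.65 [ 0.514 -0.03   0.092] [268. 201.]
2.25
```

View pictures.

```bash
python3 - <<'E'
import cv2,numpy as np
a=cv2.imread('pics/side0.png');b=cv2.imread('pics/top0.png')
c=np.vstack([cv2.resize(a[150:330,120:370],(750,540))]);cv2.imwrite('pics/s1.png',c)
cv2.imwrite('pics/t1.png',cv2.resize(b[80:290,100:420],(800,525)))
E
```

```text
(no output)
```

View pics/s1.png

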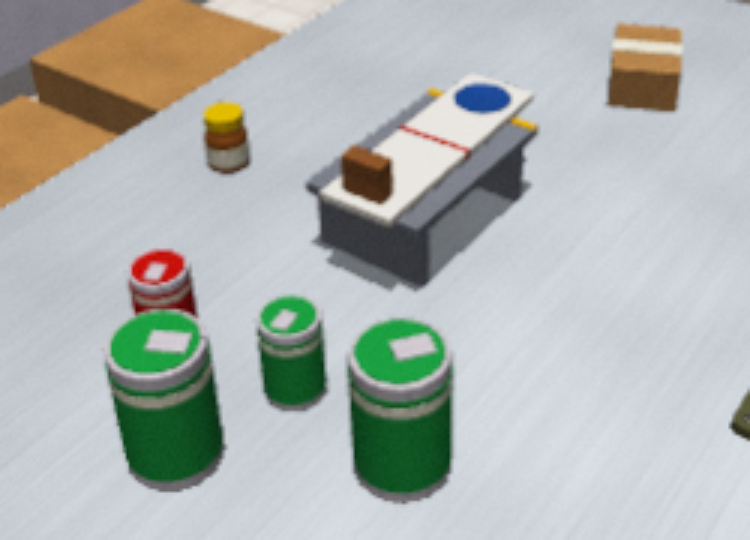

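View pics/t1.png

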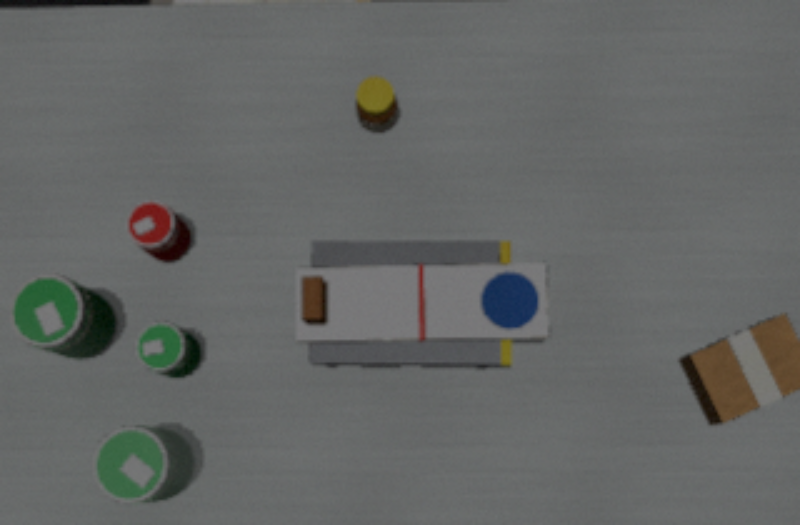

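Candidates for the tin, as top-image pixels: green (124,205), top ≈134 mm high; green (167,220), top ≈92 mm; green (158,265), top ≈142 mm; red (162,171), which is the other tin. The description (95 mm tall) fits the one at (167,220). I'll check it with a close crop and a projected outline.

```bash
cat >> h.py <<'E'
def plan(wps,vmax=0.038,amax=0.11,pose=None):
    """wps: list of (x,y,z,yaw deg) ; prints rows in rounded increments, simulates"""
    s=robot.sense()
    T=tcp(s) if pose is None else pose
    p=T[:3,3].copy();Rm=T[:3,:3].copy();rows=[]
    for i,(x,y,z,yw) in enumerate(wps):
        tgt=np.array([x,y,z]);Rt=R.from_euler('xyz',[180,0,yw],degrees=True).as_matrix()
        rv=R.from_matrix(Rm.T@Rt).as_rotvec()
        n=int(max(np.ceil(np.linalg.norm(tgt-p)/vmax),np.ceil(np.linalg.norm(rv)/amax),1))
        for k in range(n):
            d=np.round(Rm.T@((tgt-p)/(n-k)),3);a=np.round(R.from_matrix(Rm.T@Rt).as_rotvec()/(n-k),3)
            p=p+Rm@d;Rm=Rm@R.from_rotvec(a).as_matrix();rows.append((d.tolist(),a.tolist()))
    for j,(d,a) in enumerate(rows):
        if j%5==0:print('--')
        print(d,a)
    print('end',p.round(4),R.from_matrix(Rm).as_euler('xyz',degrees=True).round(2))
E
python3 - <<'E'
from h import *
p,W=snap('top');im=p['img'].copy()
for z in (0,.095):
    t=np.linspace(0,6.28,60);X=np.c_[.464+.03*np.cos(t),.28+.03*np.sin(t),t*0+z]
    q=px(p,W,X)
    big=cv2.resize(im[190:290,110:210],None,fx=6,fy=6) if z==0 else big
    cv2.polylines(big,[((q-[110,190])*6).astype(np.int32)],True,(0,0,255) if z else (255,0,0))
cv2.imwrite('pics/c1.png',big)
plan([(0.40,-0.45,0.25,50),(0.53,-0.2,0.26,90),(0.54,0.1,0.26,90),(0.464,0.24,0.25,90)])
E
```

```text
--
[0.032, -0.011, -0.002] [0.0, -0.0, -0.072]
[0.033, -0.009, -0.002] [0.0, -0.0, -0.072]
[0.034, -0.006, -0.002] [0.0, -0.0, -0.072]
[0.034, -0.004, -0.002] [0.0, -0.0, -0.072]
[0.034, -0.001, -0.002] [0.0, 0.0, -0.073]
--
[0.034, 0.001, -0.002] [0.0, 0.0, -0.072]
[0.034, 0.004, -0.002] [0.0, 0.0, -0.073]
[0.034, 0.006, -0.002] [0.0, 0.0, -0.072]
[0.032, 0.009, -0.003] [0.0, 0.0, -0.073]
[0.034, -0.008, -0.001] [0.0, 0.0, -0.087]
--
[0.035, -0.005, -0.001] [0.0, 0.0, -0.087]
[0.035, -0.001, -0.001] [0.0, 0.0, -0.087]
[0.035, 0.002, -0.001] [0.0, 0.0, -0.087]
[0.035, 0.005, -0.001] [0.0, 0.0, -0.088]
[0.035, 0.007, -0.002] [0.0, 0.0, -0.087]
--
[0.034, 0.011, -0.001] [0.0, 0.0, -0.088]
[0.032, 0.013, -0.002] [0.0, 0.0, -0.087]
[0.038, 0.001, 0.0] [0.0, 0.0, -0.0]
[0.037, 0.001, 0.0] [0.0, 0.0, -0.0]
[0.038, 0.001, 0.0] [0.0, 0.0, -0.0]
--
[0.037, 0.001, 0.0] [0.0, 0.0, -0.0]
[0.038, 0.002, 0.0] [0.0, 0.0, -0.0]
[0.037, 0.001, 0.0] [0.0, 0.0, -0.0]
[0.038, 0.002, 0.0] [0.0, 0.0, -0.0]
[0.037, 0.001, 0.0] [0.0, 0.0, -0.0]
--
[0.028, -0.015, 0.002] [0.0, 0.0, -0.0]
[0.028, -0.015, 0.002] [0.0, 0.0, -0.0]
[0.028, -0.015, 0.002] [0.0, 0.0, -0.0]
[0.028, -0.015, 0.002] [0.0, 0.0, -0.0]
[0.028, -0.016, 0.002] [0.0, 0.0, -0.0]
end [0.4636 0.2396 0.2503] [180.   0.  90.]
```

View pics/c1.png

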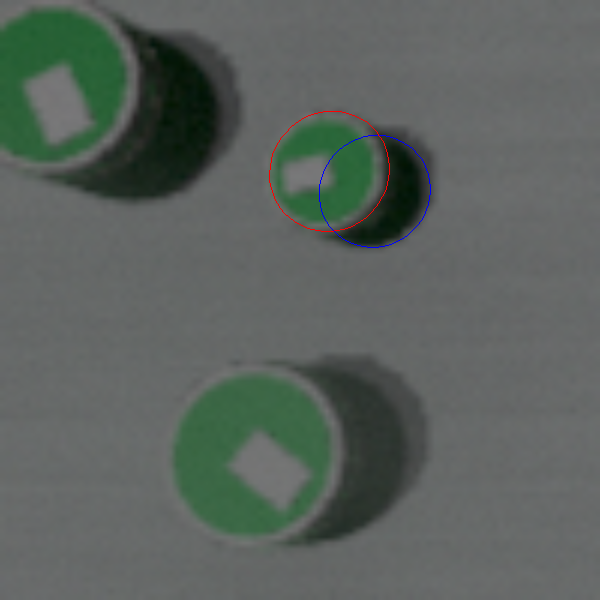

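The crop shows the 60 mm × 95 mm outline fitting the middle tin (lid centre about crop (329,170), image (165,218)). The other two green ones are larger, so this is the right tin. Now I'll move.

>>> carry_out:
  increments:
    - {"offset":[0.032,-0.011,-0.002],"angular":[0,0,-0.072],"fingers":1}
    - {"offset":[0.033,-0.009,-0.002],"angular":[0,0,-0.072],"fingers":1}
    - {"offset":[0.034,-0.006,-0.002],"angular":[0,0,-0.072],"fingers":1}
    - {"offset":[0.034,-0.004,-0.002],"angular":[0,0,-0.072],"fingers":1}
    - {"offset":[0.034,-0.001,-0.002],"angular":[0,0,-0.073],"fingers":1}

```text
clock: 2.72
position: [0.2844, -0.5195, 0.2415]
orientation: [180.0, 0.0, 33.6]
contact_force: [0.5, -0.4, -0.4]
finger_gap: 0.0853
```

>>> carry_out:
  increments:
    - {"offset":[0.034,0.001,-0.002],"angular":[0,0,-0.072],"fingers":1}
    - {"offset":[0.034,0.004,-0.002],"angular":[0,0,-0.073],"fingers":1}
    - {"offset":[0.034,0.006,-0.002],"angular":[0,0,-0.072],"fingers":1}
    - {"offset":[0.032,0.009,-0.003],"angular":[0,0,-0.073],"fingers":1}
    - {"offset":[0.034,-0.008,-0.001],"angular":[0,0,-0.087],"fingers":1}

```text
clock: 3.13
position: [0.4191, -0.4201, 0.2518]
orientation: [179.7, -0.0, 55.2]
contact_force: [0.1, -0.6, -0.4]
finger_gap: 0.0853
```

>>> carry_out:
  increments:
    - {"offset":[0.035,-0.005,-0.001],"angular":[0,0,-0.087],"fingers":1}
    - {"offset":[0.035,-0.001,-0.001],"angular":[0,0,-0.087],"fingers":1}
    - {"offset":[0.035,0.002,-0.001],"angular":[0,0,-0.087],"fingers":1}
    - {"offset":[0.035,0.005,-0.001],"angular":[0,0,-0.088],"fingers":1}
    - {"offset":[0.035,0.007,-0.002],"angular":[0,0,-0.087],"fingers":1}

```text
clock: 3.55
position: [0.4977, -0.2614, 0.2574]
orientation: [180.0, 0.0, 80.2]
contact_force: [0.3, 0.2, -0.2]
finger_gap: 0.0854
```

>>> carry_out:
  increments:
    - {"offset":[0.034,0.011,-0.001],"angular":[0,0,-0.088],"fingers":1}
    - {"offset":[0.032,0.013,-0.002],"angular":[0,0,-0.087],"fingers":1}
    - {"offset":[0.038,0.001,0],"angular":[0,0,0],"fingers":1}
    - {"offset":[0.037,0.001,0],"angular":[0,0,0],"fingers":1}
    - {"offset":[0.038,0.001,0],"angular":[0,0,0],"fingers":1}

```text
clock: 3.97
position: [0.5327, -0.086, 0.2603]
orientation: [180.0, 0.0, 90.0]
contact_force: [0.5, 0.2, 0.5]
finger_gap: 0.0856
```

```bash
python3 - <<'E'
from h import *
s=robot.sense();print(s['clock'],s['position'],s['orientation'],s['joint_positions'])
p,W=snap('wrist');cv2.imwrite('pics/w1.png',p['img']);print(W.round(3))
for q in ['board_spot','board_line','board_grip','riser_edge']:
    for r in finder.tip_of(p,q): 
        L=w(W,r['location']);print(q,round(r['confidence'],2),np.round(L,3),np.round(px(p,W,L)[0]))
E
```

```text
3.9667 [ 0.53268304 -0.08596317  0.26030032] [1.79982891e+02 5.33410813e-03 8.99587725e+01] [ 23.52853418  33.18830258 -31.40689546 101.85672195  21.54363838
  50.99609632 -17.52710259]
[[ 1.    -0.002  0.002  0.534]
 [-0.001 -0.953 -0.302 -0.008]
 [ 0.002  0.302 -0.953  0.402]
 [ 0.     0.     0.     1.   ]]
board_spot 0.6 [ 0.517 -0.134  0.098] [236. 216.]
board_line 0.94 [ 0.513 -0.029  0.101] [230. 120.]
```

View pics/w1.png

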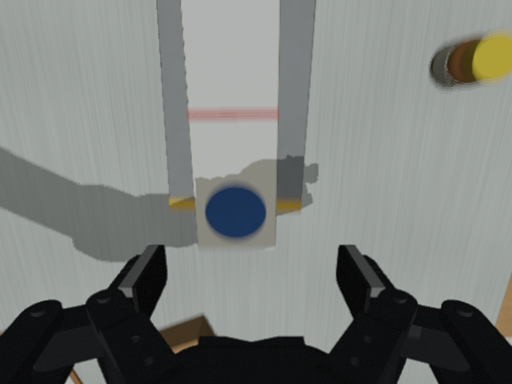

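The wrist view shows the board with the spot at (236,212), the red line at y≈115 and the yellow edge at y≈204. There is some motion blur. I'll carry on to the tin.

>>> carry_out:
  increments:
    - {"offset":[0.037,0.001,0],"angular":[0,0,0],"fingers":1}
    - {"offset":[0.038,0.002,0],"angular":[0,0,0],"fingers":1}
    - {"offset":[0.037,0.001,0],"angular":[0,0,0],"fingers":1}
    - {"offset":[0.038,0.002,0],"angular":[0,0,0],"fingers":1}
    - {"offset":[0.037,0.001,0],"angular":[0,0,0],"fingers":1}

```text
clock: 4.63
position: [0.5403, 0.0988, 0.2601]
orientation: [180.0, 0.1, 89.8]
contact_force: [0.7, -0.1, 0.0]
finger_gap: 0.0855
```

>>> carry_out:
  increments:
    - {"offset":[0.028,-0.015,0.002],"angular":[0,0,0],"fingers":1}
    - {"offset":[0.028,-0.015,0.002],"angular":[0,0,0],"fingers":1}
    - {"offset":[0.028,-0.015,0.002],"angular":[0,0,0],"fingers":1}
    - {"offset":[0.01,-0.015,0.002],"angular":[0,0,0],"fingers":1}
    - {"offset":[0,-0.01,0.002],"angular":[0,0,0],"fingers":1}

```text
clock: 5.05
position: [0.4688, 0.1958, 0.2503]
orientation: [180.0, -0.1, 90.1]
contact_force: [-0.4, -1.0, -0.0]
finger_gap: 0.0849
```

>>> carry_out:
  increments:
    - {"offset":[0,0,0],"angular":[0,0,0],"fingers":1}
    - {"offset":[0,0,0],"angular":[0,0,0],"fingers":1}
    - {"offset":[0,0,0],"angular":[0,0,0],"fingers":1}
    - {"offset":[0,0,0],"angular":[0,0,0],"fingers":1}
    - {"offset":[0,0,0],"angular":[0,0,0],"fingers":1}

```text
clock: 5.47
position: [0.4707, 0.1927, 0.2503]
orientation: [180.0, 0.0, 89.9]
contact_force: [-0.1, -0.5, 0.6]
finger_gap: 0.0852
```

```bash
python3 - <<'E'
from h import *
s=robot.sense();print(s['clock'],s['position'],s['orientation'],s['joint_positions'])
p,W=snap('wrist');im=p['img'].copy()
for q in ['tin']:
    for r in finder.tip_of(p,q)+finder.find_in(p,q): 
        L=w(W,r['location']);print(q,round(r['confidence'],2),np.round(L,3),np.round(px(p,W,L)[0]))
for z in (0,.095):
    t=np.linspace(0,6.28,60);X=np.c_[.464+.03*np.cos(t),.28+.03*np.sin(t),t*0+z]
    cv2.polylines(im,[px(p,W,X).astype(np.int32)],True,(0,0,255))
cv2.imwrite('pics/w2.png',im)
E
```

```text
5.4667 [0.47068643 0.19272773 0.25027178] [1.79967874e+02 3.39889180e-03 8.98607561e+01] [ -8.307653    31.3843668  -30.1519692  107.61853816  21.15273092
  46.5425748  -49.72013318]
tin 0.78 [ 0.466  0.283 -0.003] [246.  88.]
tin 0.58 [0.328 0.302 0.001] [134.  72.]
tin 0.89 [0.341 0.301 0.139] [86. 59.]
tin 0.88 [0.502 0.363 0.028] [277.   9.]
tin 0.6 [0.468 0.286 0.094] [246.  81.]
```

View pics/w2.png

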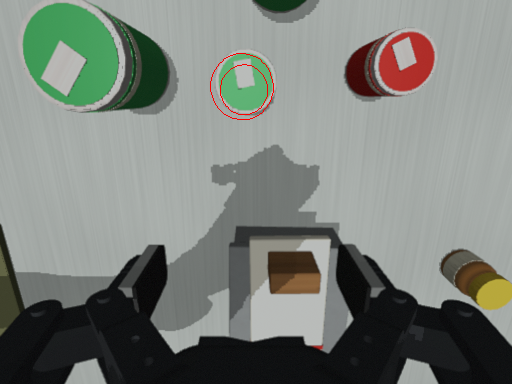

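The picture shows the target tin's lid centred at (246,82), with red at (402,62) and a large green tin at left. The lid puts the tin at about (0.467,0.284). Descending on it.

>>> carry_out:
  increments:
    - {"offset":[0.031,-0.001,0.01],"angular":[0,0,0],"fingers":1}
    - {"offset":[0.03,-0.001,0.01],"angular":[0,0,0],"fingers":1}
    - {"offset":[0.03,-0.002,0.01],"angular":[0,0,0],"fingers":1}
    - {"offset":[0,0,0.02],"angular":[0,0,0],"fingers":1}
    - {"offset":[0,0,0],"angular":[0,0,0],"fingers":1}

```text
clock: 6.03
position: [0.4636, 0.2856, 0.1976]
orientation: [-179.8, 0.1, 90.2]
contact_force: [0.6, -1.2, -0.5]
finger_gap: 0.0853
```

>>> carry_out:
  increments:
    - {"offset":[0,0,0.03],"angular":[0,0,0],"fingers":1}
    - {"offset":[0,0,0.03],"angular":[0,0,0],"fingers":1}
    - {"offset":[0,0,0.03],"angular":[0,0,0],"fingers":1}
    - {"offset":[0,0,0.03],"angular":[0,0,0],"fingers":1}
    - {"offset":[0,0,0.02],"angular":[0,0,0],"fingers":1}

```text
clock: 6.45
position: [0.4657, 0.2825, 0.0585]
orientation: [-179.9, 0.2, 89.9]
contact_force: [0.3, 0.3, 0.3]
finger_gap: 0.0852
```

>>> carry_out:
  increments:
    - {"offset":[0,0,0.012],"angular":[0,0,0],"fingers":1}
    - {"offset":[0,0,0],"angular":[0,0,0],"fingers":1}
    - {"offset":[0,0,0],"angular":[0,0,0],"fingers":0.6}
    - {"offset":[0,0,0],"angular":[0,0,0],"fingers":0.3}
    - {"offset":[0,0,0],"angular":[0,0,0],"fingers":0.3}

```text
clock: 6.87
position: [0.4664, 0.2847, 0.0498]
orientation: [179.9, -0.0, 90.0]
contact_force: [-0.0, -0.8, 0.6]
finger_gap: 0.059
```

>>> carry_out:
  increments:
    - {"offset":[0,0,0],"angular":[0,0,0],"fingers":0.3}
    - {"offset":[0,0,0],"angular":[0,0,0],"fingers":0.3}
    - {"offset":[0,0,0],"angular":[0,0,0],"fingers":0.3}
    - {"offset":[0,0,0],"angular":[0,0,0],"fingers":0.3}
    - {"offset":[0,0,0],"angular":[0,0,0],"fingers":0.3}

```text
clock: 7.28
position: [0.4663, 0.2847, 0.0498]
orientation: [179.9, -0.0, 90.0]
contact_force: [-0.6, -0.4, 6.7]
finger_gap: 0.0587
```

>>> carry_out:
  increments:
    - {"offset":[0,0,-0.01],"angular":[0,0,0],"fingers":0.3}
    - {"offset":[0,0,-0.03],"angular":[0,0,0],"fingers":0.3}
    - {"offset":[0,0,-0.04],"angular":[0,0,0],"fingers":0.3}
    - {"offset":[0,0,-0.04],"angular":[0,0,0],"fingers":0.3}
    - {"offset":[0,0,-0.04],"angular":[0,0,0],"fingers":0.3}

```text
clock: 7.7
position: [0.4649, 0.2839, 0.2103]
orientation: [-179.9, 0.0, 90.0]
contact_force: [1.6, 1.4, -4.5]
finger_gap: 0.0589
```

```bash
cat >> h.py <<'E'
def cents(p,W):
    im=p['img'];h=cv2.cvtColor(im,cv2.COLOR_BGR2HSV)
    o={}
    M={'blue':cv2.inRange(h,(100,120,30),(125,255,255)),'red':cv2.inRange(h,(0,100,60),(8,255,255))|cv2.inRange(h,(172,100,60),(180,255,255)),'yel':cv2.inRange(h,(20,120,60),(32,255,255))}
    Z={'blue':.102,'red':.102,'yel':.09}
    for k,m in M.items():
        n,_,st,c=cv2.connectedComponentsWithStats(m)
        o[k]=[(int(st[i,4]),st[i,:4].tolist(),c[i].round(1).tolist(),plane(p,W,c[i],Z[k]).round(4)[:2].tolist()) for i in range(1,n) if st[i,4]>8]
        for r in o[k]:print(k,r)
E
python3 - <<'E'
from h import *
s=robot.sense();print(s['clock'],s['position'],s['contact_force'])
for n in ('top','side'):
    p,W=snap(n);print(n);cents(p,W);cv2.imwrite(f'pics/{n}2.png',p['img'])
E
```

```text
7.7 [0.46485274 0.28387787 0.21032025] [ 1.60576707  1.40544537 -4.45626365]
top
blue (370, [293, 190, 22, 21], [303.5, 199.9], [0.5146, -0.1338])
red (162, [152, 161, 16, 16], [160.2, 168.6], [0.6157, 0.2983])
red (47, [268, 186, 2, 30], [268.4, 202.9], [0.5068, -0.0292])
yel (172, [243, 111, 15, 15], [249.7, 117.9], [0.7776, 0.0262])
yel (32, [300, 177, 4, 8], [301.5, 180.5], [0.5759, -0.1302])
yel (31, [301, 216, 4, 10], [302.1, 220.4], [0.4549, -0.1288])
side
blue (956, [312, 98, 65, 25], [345.9, 109.9], [0.614, -0.9304])
blue (93, [300, 122, 54, 15], [326.3, 129.1], [0.5889, -0.6523])
blue (1428, [467, 173, 45, 55], [491.6, 202.4], [-0.1206, -0.3985])
blue (124, [272, 178, 18, 9], [280.2, 182.3], [0.5156, -0.1328])
red (119, [164, 234, 17, 11], [172.3, 238.3], [0.6107, 0.3068])
red (32, [164, 243, 19, 7], [173.1, 247.2], [0.5802, 0.3338])
red (62, [164, 246, 21, 9], [176.2, 251.0], [0.5614, 0.3406])
yel (16, [290, 189, 9, 4], [293.7, 190.7], [0.4569, -0.1272])
```

View pics/side2.png

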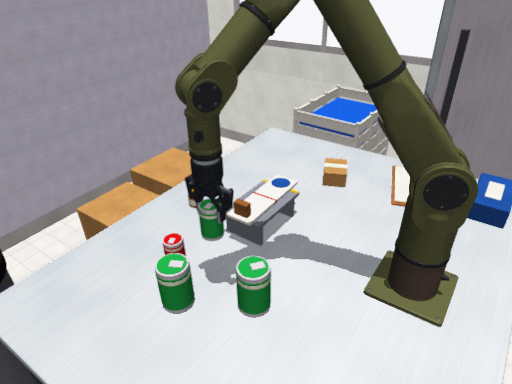

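The side picture shows the tin held at (212,220), and the others have not moved. Spot is at (0.515,−0.133), yellow edge y≈−0.136, red line y≈−0.029. Carrying the tin over.

>>> carry_out:
  increments:
    - {"offset":[-0.008,0,-0.03],"angular":[0,0,0],"fingers":0.3}
    - {"offset":[-0.02,0.003,-0.01],"angular":[0,0,0],"fingers":0.3}
    - {"offset":[-0.035,0.004,0],"angular":[0,0,0],"fingers":0.3}
    - {"offset":[-0.035,0.004,0],"angular":[0,0,0],"fingers":0.3}
    - {"offset":[-0.035,0.004,0],"angular":[0,0,0],"fingers":0.3}

```text
clock: 8.22
position: [0.4798, 0.1497, 0.248]
orientation: [-179.9, 0.1, 90.1]
contact_force: [1.0, -0.8, -3.8]
finger_gap: 0.0591
```

>>> carry_out:
  increments:
    - {"offset":[-0.038,0.004,0],"angular":[0,0,0],"fingers":0.3}
    - {"offset":[-0.038,0.004,0],"angular":[0,0,0],"fingers":0.3}
    - {"offset":[-0.038,0.004,0],"angular":[0,0,0],"fingers":0.3}
    - {"offset":[-0.038,0.004,0],"angular":[0,0,0],"fingers":0.3}
    - {"offset":[-0.038,0.004,0],"angular":[0,0,0],"fingers":0.3}

```text
clock: 8.63
position: [0.4995, -0.0406, 0.2478]
orientation: [-179.9, 0.0, 90.0]
contact_force: [0.9, 0.6, -3.6]
finger_gap: 0.059
```

>>> carry_out:
  increments:
    - {"offset":[-0.035,0.004,0],"angular":[0,0,0],"fingers":0.3}
    - {"offset":[-0.028,0.004,0],"angular":[0,0,0],"fingers":0.3}
    - {"offset":[-0.018,0.003,0],"angular":[0,0,0],"fingers":0.3}
    - {"offset":[-0.01,0.002,0],"angular":[0,0,0],"fingers":0.3}
    - {"offset":[-0.004,0.001,0],"angular":[0,0,0],"fingers":0.3}

```text
clock: 9.05
position: [0.5138, -0.1354, 0.2476]
orientation: [-179.9, 0.0, 89.8]
contact_force: [-0.8, 1.0, -3.9]
finger_gap: 0.0589
```

>>> carry_out:
  increments:
    - {"offset":[0,0,0.02],"angular":[0,0,0],"fingers":0.3}
    - {"offset":[0,0,0.025],"angular":[0,0,0],"fingers":0.3}
    - {"offset":[0,0,0.02],"angular":[0,0,0],"fingers":0.3}
    - {"offset":[0,0,0.01],"angular":[0,0,0],"fingers":0.3}
    - {"offset":[0,0,0],"angular":[0,0,0],"fingers":0.3}

```text
clock: 9.47
position: [0.513, -0.1316, 0.1713]
orientation: [-179.7, -0.1, 90.2]
contact_force: [0.5, -0.4, -3.3]
finger_gap: 0.0586
```

```bash
python3 - <<'E'
from h import *
s=robot.sense();print(s['clock'],s['position'],s['orientation'],s['contact_force'])
ims=[]
for n in ('wrist','side','top'):
    p,W=snap(n);cents(p,W) if n!='wrist' else 0;im=p['img'].copy()
    if n!='wrist':
        for (c,z,rr,col) in (((.515,-.133),.102,.034,(0,255,255)),((s['position'][0],s['position'][1]),s['position'][2]-.05,.03,(255,0,255)),((s['position'][0],s['position'][1]),s['position'][2]+.045,.03,(255,0,255))):
            t=np.linspace(0,6.28,60);X=np.c_[c[0]+rr*np.cos(t),c[1]+rr*np.sin(t),t*0+z]
            cv2.polylines(im,[(px(p,W,X)*16).astype(np.int32)],True,col,1,cv2.LINE_AA,4)
    cx,cy=(256,192) if n=='wrist' else px(p,W,[.515,-.1,.15])[0].astype(int)
    ims.append(cv2.resize(im,(400,300)) if n=='wrist' else cv2.resize(im[cy-45:cy+45,cx-60:cx+60],(400,300),interpolation=2))
cv2.imwrite('pics/p1.png',np.vstack([np.hstack(ims[:2]),np.hstack([ims[2],ims[2]*0])]))
E
```

```text
9.4667 [ 0.51295648 -0.13161058  0.17134883] [-1.79724417e+02 -8.86649776e-02  9.01566450e+01] [ 0.46141159 -0.39840454 -3.32384846]
blue (972, [312, 98, 69, 25], [346.3, 109.9], [0.6127, -0.9318])
blue (92, [300, 122, 54, 15], [326.0, 129.0], [0.5905, -0.6523])
blue (1333, [466, 173, 46, 55], [492.4, 203.9], [-0.1238, -0.3906])
blue (80, [272, 180, 18, 7], [280.1, 183.6], [0.5113, -0.1252])
red (121, [164, 234, 17, 11], [172.4, 238.3], [0.6103, 0.3068])
red (32, [164, 243, 19, 7], [173.1, 247.2], [0.5802, 0.3338])
red (63, [164, 246, 21, 9], [176.0, 251.0], [0.5618, 0.3409])
yel (110, [188, 184, 13, 10], [194.2, 188.7], [0.7583, 0.0543])
yel (16, [290, 189, 9, 4], [294.0, 190.8], [0.4556, -0.1271])
blue (30, [293, 198, 11, 13], [297.0, 205.7], [0.4974, -0.1139])
red (160, [152, 161, 16, 16], [160.2, 168.6], [0.6156, 0.298])
red (47, [268, 186, 2, 30], [268.4, 202.9], [0.5068, -0.0292])
yel (175, [243, 111, 15, 15], [249.6, 118.0], [0.7773, 0.0265])
yel (33, [301, 216, 4, 10], [302.2, 220.3], [0.455, -0.1291])
```

View pics/p1.png

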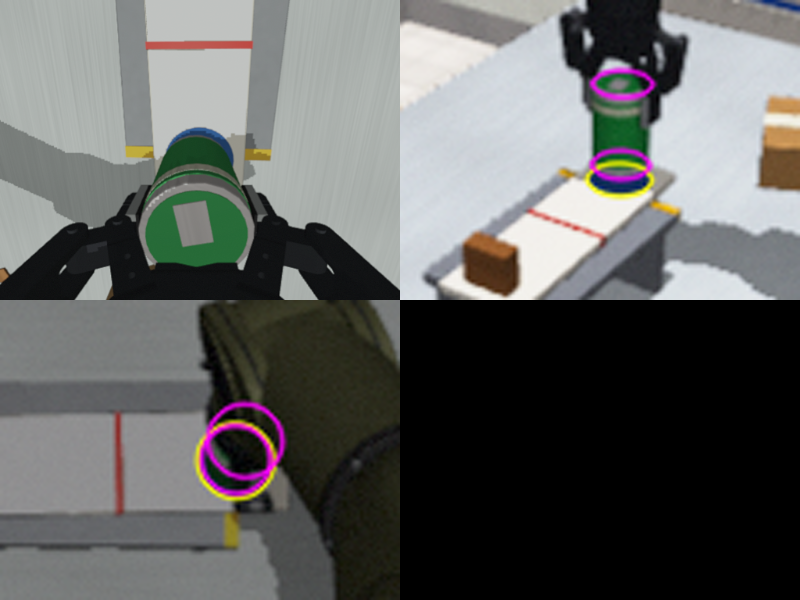

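All three views show the tin upright over the blue disc, with its outline (magenta) centred on the spot (yellow) to a couple of mm. Lowering it.

>>> carry_out:
  increments:
    - {"offset":[-0.001,0.001,0.008],"angular":[0,0,0],"fingers":0.3}
    - {"offset":[0,0,0.006],"angular":[0,0,0],"fingers":0.3}
    - {"offset":[0,0,0.004],"angular":[0,0,0],"fingers":0.3}
    - {"offset":[0,0,0.001],"angular":[0,0,0],"fingers":0.3}
    - {"offset":[0,0,0],"angular":[0,0,0],"fingers":0.3}

```text
clock: 10.03
position: [0.5153, -0.1344, 0.1539]
orientation: [-179.9, -0.0, 90.0]
contact_force: [0.1, -1.0, -4.2]
finger_gap: 0.059
```

>>> carry_out:
  increments:
    - {"offset":[0,0,0.001],"angular":[0,0,0],"fingers":0.3}
    - {"offset":[0,0,0],"angular":[0,0,0],"fingers":0.3}
    - {"offset":[0,0,0.001],"angular":[0,0,0],"fingers":0.3}
    - {"offset":[0,0,0],"angular":[0,0,0],"fingers":0.3}
    - {"offset":[0,0,0],"angular":[0,0,0],"fingers":0.3}

```text
clock: 10.45
position: [0.5157, -0.1344, 0.1524]
orientation: [180.0, 0.0, 90.0]
contact_force: [-1.0, -0.0, -4.0]
finger_gap: 0.0589
```

>>> carry_out:
  increments:
    - {"offset":[0,0,0.001],"angular":[0,0,0],"fingers":0.3}
    - {"offset":[0,0,0],"angular":[0,0,0],"fingers":0.3}
    - {"offset":[0,0,0.001],"angular":[0,0,0],"fingers":0.3}
    - {"offset":[0,0,0],"angular":[0,0,0],"fingers":0.3}
    - {"offset":[0,0,0],"angular":[0,0,0],"fingers":0.3}

```text
clock: 10.87
position: [0.5158, -0.1345, 0.1518]
orientation: [179.9, 0.1, 90.0]
contact_force: [-4.1, -0.3, 11.2]
finger_gap: 0.0587
```

Contact is made. Releasing.

>>> carry_out:
  increments:
    - {"offset":[0,0,-0.001],"angular":[0,0,0],"fingers":0.3}
    - {"offset":[0,0,0],"angular":[0,0,0],"fingers":0.75}
    - {"offset":[0,0,0],"angular":[0,0,0],"fingers":0.85}
    - {"offset":[0,0,0],"angular":[0,0,0],"fingers":1}
    - {"offset":[0,0,0],"angular":[0,0,0],"fingers":1}

```text
clock: 11.28
position: [0.5159, -0.1344, 0.1513]
orientation: [180.0, -0.0, 90.0]
contact_force: [0.8, 0.2, -0.1]
finger_gap: 0.0855
```

>>> carry_out:
  increments:
    - {"offset":[0,0,0],"angular":[0,0,0],"fingers":1}
    - {"offset":[0,0,0],"angular":[0,0,0],"fingers":1}
    - {"offset":[0,0,-0.01],"angular":[0,0,0],"fingers":1}
    - {"offset":[0,0,-0.025],"angular":[0,0,0],"fingers":1}
    - {"offset":[0,0,-0.035],"angular":[0,0,0],"fingers":1}

```text
clock: 11.7
position: [0.5137, -0.1342, 0.2206]
orientation: [-179.7, -0.1, 90.0]
contact_force: [0.2, -0.9, 0.1]
finger_gap: 0.0852
```

>>> carry_out:
  increments:
    - {"offset":[0.005,0,-0.03],"angular":[0,0,0],"fingers":1}
    - {"offset":[0.03,0,-0.02],"angular":[0,0,0],"fingers":1}
    - {"offset":[0.035,0,0],"angular":[0,0,0],"fingers":1}
    - {"offset":[0.03,0,0],"angular":[0,0,0],"fingers":1}
    - {"offset":[0,0,0],"angular":[0,0,0],"fingers":1}

```text
clock: 12.12
position: [0.516, -0.0261, 0.2734]
orientation: [179.8, -0.3, 90.6]
contact_force: [-0.0, 1.4, 0.2]
finger_gap: 0.0854
```

```bash
cat > look.py <<'E'
from h import *
import sys
s=robot.sense();print(s['clock'],s['position'],s['orientation'],s['contact_force'],s['finger_gap'])
ims=[]
for n in ('wrist','side','top'):
    p,W=snap(n);print(n);cents(p,W);im=p['img'].copy()
    if n!='top':
        for q in ('board_grip','board_line','board_spot','tin'):
            for r in finder.tip_of(p,q)[:3]:
                L=w(W,r['location']);print(q,round(r['confidence'],2),np.round(L,3),np.round(px(p,W,L)[0]))
    cx,cy=(256,192) if n=='wrist' else px(p,W,[.515,-.1,.12])[0].astype(int)
    ims.append(cv2.resize(im,(400,300)) if n=='wrist' else cv2.resize(im[cy-45:cy+45,cx-60:cx+60],(400,300),interpolation=2))
    cv2.imwrite(f'pics/{sys.argv[1]}_{n}.png',im)
cv2.imwrite(f'pics/{sys.argv[1]}.png',np.vstack([np.hstack(ims[:2]),np.hstack([ims[2],ims[2]*0])]))
E
python3 look.py p2
```

```text
12.1167 [ 0.51598734 -0.02613718  0.27344113] [179.79221954  -0.303209    90.60452418] [-0.03101068  1.38798881  0.16890962] 0.08538445855931495
wrist
blue (232, [222, 235, 54, 30], [246.5, 244.9], [0.5137, -0.1143])
red (401, [208, 173, 83, 5], [249.5, 175.1], [0.5165, -0.0285])
yel (1635, [456, 103, 50, 42], [480.6, 123.4], [0.7696, 0.0292])
yel (184, [188, 246, 24, 8], [199.9, 249.5], [0.4557, -0.1273])
yel (172, [287, 248, 21, 9], [296.8, 252.4], [0.5765, -0.1305])
board_grip 0.55 [0.512 0.097 0.125] [246.  46.]
board_line 0.89 [ 0.515 -0.031  0.104] [248. 178.]
tin 0.93 [ 0.518 -0.136  0.1  ] [250. 260.]
tin 0.3 [ 0.514 -0.028  0.092] [247. 172.]
side
blue (971, [312, 98, 69, 25], [346.3, 109.9], [0.6128, -0.9316])
blue (95, [300, 122, 54, 15], [326.5, 129.2], [0.5879, -0.6522])
blue (1416, [466, 173, 46, 55], [491.5, 203.3], [-0.1209, -0.3923])
red (18, [253, 192, 16, 6], [260.7, 194.4], [0.5287, -0.0286])
red (122, [164, 234, 17, 11], [172.3, 238.3], [0.6105, 0.3068])
red (31, [164, 243, 19, 7], [173.3, 247.2], [0.5796, 0.3335])
red (63, [164, 246, 21, 9], [176.2, 251.0], [0.5614, 0.3406])
yel (109, [188, 184, 13, 10], [194.1, 188.7], [0.7582, 0.0546])
yel (13, [290, 190, 9, 3], [294.0, 191.0], [0.455, -0.126])
board_grip 0.83 [0.51  0.096 0.126] [243. 208.]
board_line 0.75 [ 0.511 -0.024  0.106] [264. 196.]
board_line 0.45 [0.513 0.098 0.126] [242. 208.]
board_spot 0.65 [ 0.515 -0.131  0.098] [280. 184.]
tin 0.94 [ 0.506  0.409 -0.   ] [178. 301.]
tin 0.75 [ 0.323  0.304 -0.002] [255. 306.]
tin 0.63 [ 0.517 -0.136  0.104] [280. 181.]
top
red (161, [152, 161, 16, 16], [160.3, 168.6], [0.6157, 0.2979])
yel (174, [243, 111, 15, 15], [249.7, 117.9], [0.7777, 0.0263])
```

View pics/p2.png

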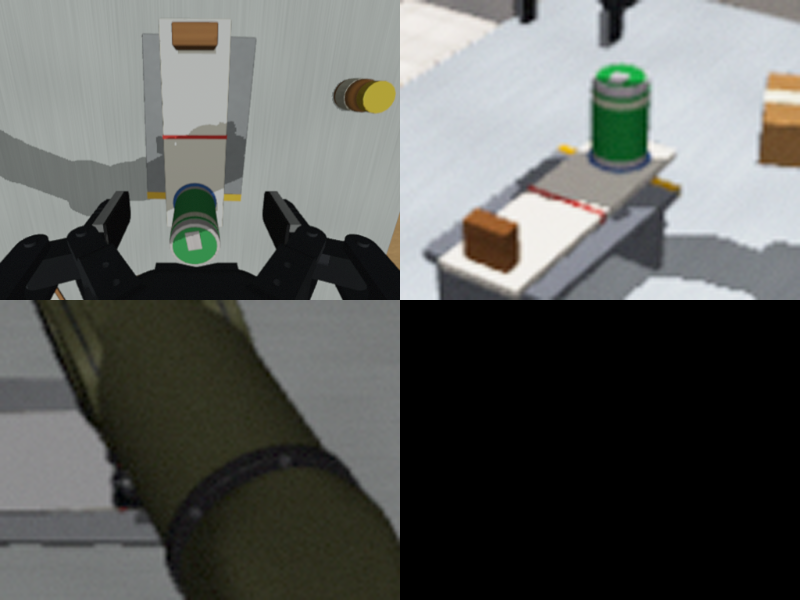

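The pictures show the tin released and upright, centred on the blue disc (wrist (250,260)/side (280,181)), with the board unmoved. Block is at about (0.513,0.0965). I'll go above it, settle and check.

>>> carry_out:
  increments:
    - {"offset":[0.02,0,0],"angular":[0,0,0],"fingers":1}
    - {"offset":[0.035,0,0.01],"angular":[0,0,0],"fingers":1}
    - {"offset":[0.035,-0.001,0.02],"angular":[0,0,0],"fingers":1}
    - {"offset":[0.025,-0.001,0.02],"angular":[0,0,0],"fingers":1}
    - {"offset":[0.01,-0.001,0.01],"angular":[0,0,0],"fingers":1}

```text
clock: 13.08
position: [0.5115, 0.0954, 0.2099]
orientation: [-179.9, -0.2, 90.3]
contact_force: [0.5, -0.0, -0.0]
finger_gap: 0.0857
```

>>> carry_out:
  increments:
    - {"offset":[0,0,0.01],"angular":[0,0,0],"fingers":1}
    - {"offset":[0,0,0],"angular":[0,0,0],"fingers":1}
    - {"offset":[0,0,0],"angular":[0,0,0],"fingers":1}
    - {"offset":[0,0,0],"angular":[0,0,0],"fingers":1}
    - {"offset":[0,0,0],"angular":[0,0,0],"fingers":1}

```text
clock: 13.5
position: [0.5134, 0.0892, 0.202]
orientation: [179.9, 0.0, 89.9]
contact_force: [0.5, -0.0, -0.2]
finger_gap: 0.0856
```

```bash
python3 look.py p3|grep -v -e red -e yel
```

```text
13.5 [0.51339551 0.08919912 0.20198548] [1.79912819e+02 2.54120709e-02 8.98501817e+01] [ 0.46247466 -0.00744687 -0.24762998] 0.08561578371450847
wrist
board_grip 0.72 [0.512 0.099 0.124] [247. 189.]
board_line 0.67 [ 0.515 -0.027  0.102] [251. 304.]
board_line 0.33 [ 0.512 -0.028  0.09 ] [248. 297.]
side
blue (969, [312, 98, 69, 25], [346.3, 109.9], [0.6128, -0.9316])
blue (93, [300, 122, 54, 15], [326.1, 129.1], [0.59, -0.6523])
blue (1535, [466, 173, 46, 55], [490.3, 202.2], [-0.1169, -0.3973])
board_grip 0.94 [0.513 0.095 0.126] [243. 207.]
board_line 0.93 [ 0.51  -0.023  0.104] [265. 196.]
board_spot 0.56 [ 0.517 -0.131  0.102] [280. 182.]
tin 0.7 [ 0.508  0.407 -0.003] [178. 301.]
tin 0.63 [ 0.515 -0.134  0.102] [281. 182.]
tin 0.44 [0.787 0.027 0.002] [196. 203.]
top
blue (47, [293, 195, 21, 16], [299.3, 205.0], [0.4992, -0.1207])
```

View pics/p3.png

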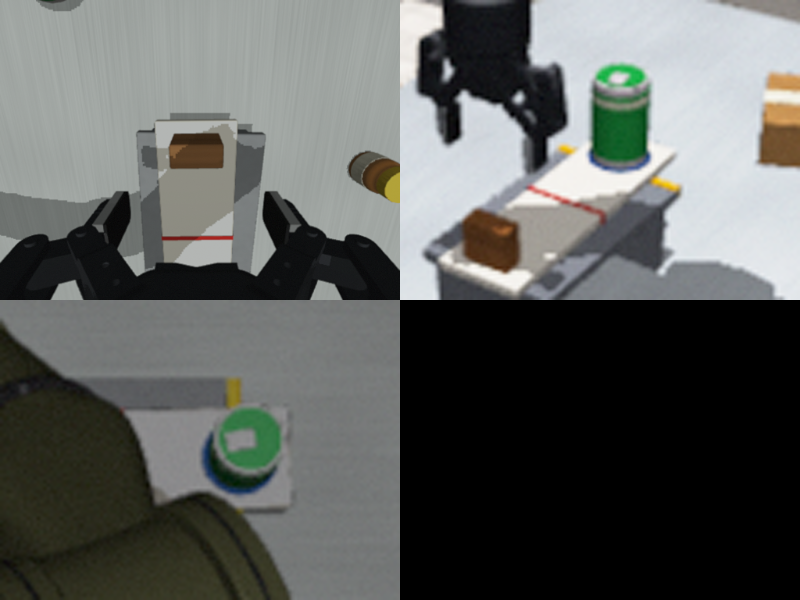

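Block is in view at wrist (250,190) and the tin still stands on the spot. Shift +8 mm along y and go down.

>>> carry_out:
  increments:
    - {"offset":[0.008,-0.001,0.02],"angular":[0,0,0],"fingers":1}
    - {"offset":[0,0,0.025],"angular":[0,0,0],"fingers":1}
    - {"offset":[0,0,0.025],"angular":[0,0,0],"fingers":1}
    - {"offset":[0,0,0.015],"angular":[0,0,0],"fingers":1}
    - {"offset":[0,0,0.007],"angular":[0,0,0],"fingers":1}

```text
clock: 14.47
position: [0.5104, 0.0983, 0.1073]
orientation: [-179.8, 0.1, 90.0]
contact_force: [-0.3, -0.0, 0.1]
finger_gap: 0.0856
```

>>> carry_out:
  increments:
    - {"offset":[0,0,0],"angular":[0,0,0],"fingers":1}
    - {"offset":[0,0,0],"angular":[0,0,0],"fingers":0.8}
    - {"offset":[0,0,0],"angular":[0,0,0],"fingers":0.7}
    - {"offset":[0,0,0],"angular":[0,0,0],"fingers":0.6}
    - {"offset":[0,0,0],"angular":[0,0,0],"fingers":0.5}

```text
clock: 14.88
position: [0.5127, 0.0989, 0.1107]
orientation: [179.8, -0.0, 90.0]
contact_force: [-0.3, -0.9, 7.5]
finger_gap: 0.0496
```

>>> carry_out:
  increments:
    - {"offset":[0,0,0],"angular":[0,0,0],"fingers":0.3}
    - {"offset":[0,0,0],"angular":[0,0,0],"fingers":0.3}
    - {"offset":[0,0,0],"angular":[0,0,0],"fingers":0.3}
    - {"offset":[0,0,0],"angular":[0,0,0],"fingers":0.3}
    - {"offset":[0,0,0],"angular":[0,0,0],"fingers":0.3}

```text
clock: 15.3
position: [0.5127, 0.0989, 0.1106]
orientation: [179.8, -0.0, 90.0]
contact_force: [0.2, -0.5, 6.8]
finger_gap: 0.0491
```

```bash
python3 look.py p4|grep -v -e tin
```

```text
15.3 [0.51271764 0.09888637 0.11064199] [ 1.79835600e+02 -3.03761332e-02  9.00111836e+01] [ 0.22983589 -0.47592614  6.84901982] 0.049149179612920486
wrist
board_grip 0.77 [0.509 0.097 0.125] [242. 266.]
side
blue (904, [312, 98, 59, 25], [344.4, 110.1], [0.6197, -0.9239])
blue (91, [300, 122, 54, 15], [325.7, 129.0], [0.5919, -0.6524])
blue (1534, [466, 173, 46, 55], [490.3, 202.2], [-0.1169, -0.3973])
red (14, [264, 196, 12, 5], [270.1, 197.8], [0.491, -0.0287])
red (120, [164, 234, 17, 11], [172.3, 238.3], [0.6105, 0.3069])
red (30, [164, 244, 19, 6], [173.0, 247.4], [0.5799, 0.3344])
red (61, [164, 246, 21, 9], [176.4, 251.0], [0.5609, 0.3404])
yel (108, [188, 184, 13, 10], [194.1, 188.7], [0.7585, 0.0545])
yel (16, [290, 189, 9, 4], [293.7, 190.7], [0.4569, -0.1272])
board_grip 0.85 [0.513 0.101 0.127] [241. 208.]
board_line 0.84 [ 0.514 -0.023  0.104] [263. 196.]
board_line 0.16 [0.614 0.301 0.001] [177. 263.]
board_spot 0.73 [ 0.516 -0.131  0.101] [280. 183.]
board_spot 0.71 [0.509 0.094 0.125] [244. 208.]
top
blue (45, [293, 195, 21, 16], [299.3, 205.1], [0.4989, -0.1208])
red (161, [152, 161, 16, 16], [160.2, 168.6], [0.6155, 0.2981])
yel (170, [243, 111, 15, 15], [249.7, 117.9], [0.7779, 0.0264])
yel (31, [300, 177, 4, 8], [301.5, 180.4], [0.5762, -0.1301])
yel (31, [301, 216, 4, 10], [302.1, 220.4], [0.4549, -0.1288])
```

View pics/p4.png

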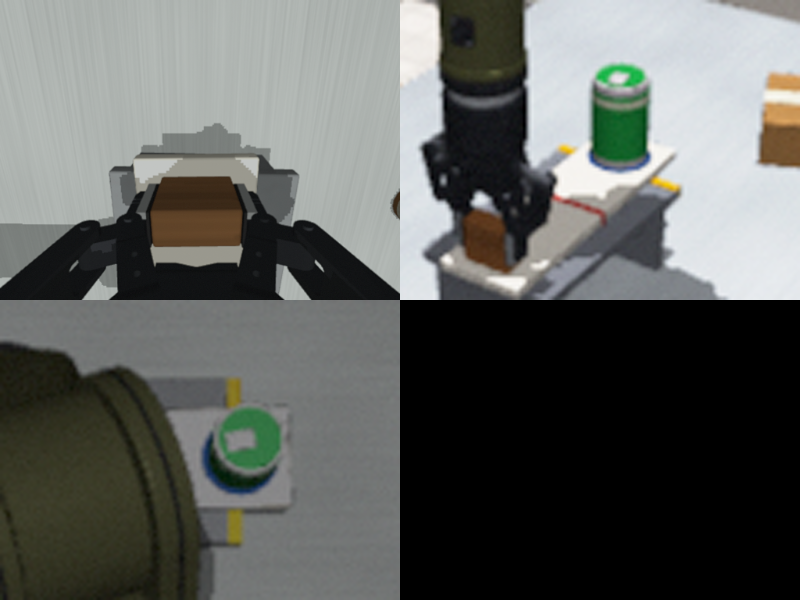

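Block is gripped (gap 49 mm, about 7 N of downward hold), and the tin stands at side (280,165 region) undisturbed. Sliding out slowly.

>>> carry_out:
  increments:
    - {"offset":[-0.002,0,0],"angular":[0,0,0],"fingers":0.3}
    - {"offset":[-0.004,0,0],"angular":[0,0,0],"fingers":0.3}
    - {"offset":[-0.006,0,0],"angular":[0,0,0],"fingers":0.3}
    - {"offset":[-0.006,0,0],"angular":[0,0,0],"fingers":0.3}
    - {"offset":[-0.006,0,0],"angular":[0,0,0],"fingers":0.3}

```text
clock: 16.27
position: [0.513, 0.0784, 0.1107]
orientation: [179.8, -0.3, 90.1]
contact_force: [0.4, 7.4, 5.3]
finger_gap: 0.0494
```

>>> carry_out:
  increments:
    - {"offset":[-0.006,0,0],"angular":[0,0,0],"fingers":0.3}
    - {"offset":[-0.006,0,0],"angular":[0,0,0],"fingers":0.3}
    - {"offset":[-0.006,0,0],"angular":[0,0,0],"fingers":0.3}
    - {"offset":[-0.006,0,0],"angular":[0,0,0],"fingers":0.3}
    - {"offset":[-0.006,0,0],"angular":[0,0,0],"fingers":0.3}

```text
clock: 16.68
position: [0.5131, 0.0484, 0.1107]
orientation: [179.8, -0.3, 90.1]
contact_force: [-1.1, 8.2, 5.8]
finger_gap: 0.0494
```

```bash
python3 look.py p5|grep -v -e other
```

```text
16.6833 [0.51307966 0.04837497 0.11070107] [179.76022517  -0.33208868  90.11052006] [-1.08397765  8.17891045  5.81980011] 0.04935846632649212
wrist
board_grip 0.78 [0.511 0.043 0.126] [245. 272.]
side
blue (939, [312, 98, 62, 25], [345.3, 110.0], [0.6163, -0.928])
blue (94, [300, 122, 54, 15], [326.3, 129.1], [0.5892, -0.6524])
blue (1533, [466, 173, 46, 55], [490.3, 202.2], [-0.1169, -0.3971])
red (12, [275, 190, 10, 6], [280.2, 191.8], [0.4825, -0.0794])
red (121, [164, 234, 17, 11], [172.4, 238.3], [0.6103, 0.3068])
red (32, [164, 243, 19, 7], [173.1, 247.2], [0.5802, 0.3338])
red (61, [164, 246, 21, 9], [176.4, 251.0], [0.5609, 0.3404])
yel (108, [188, 184, 13, 11], [194.1, 188.7], [0.7582, 0.0546])
yel (14, [290, 189, 9, 4], [293.8, 190.9], [0.4561, -0.1264])
board_grip 0.61 [ 0.516 -0.08   0.09 ] [272. 192.]
board_line 0.92 [ 0.513 -0.076  0.105] [272. 189.]
board_spot 0.96 [ 0.521 -0.182  0.095] [286. 178.]
tin 0.96 [ 0.517 -0.189  0.104] [288. 175.]
tin 0.76 [ 0.324  0.302 -0.002] [255. 305.]
tin 0.6 [ 0.508  0.405 -0.002] [178. 300.]
top
blue (11, [322, 206, 8, 5], [325.3, 208.5], [0.4881, -0.1972])
red (160, [152, 161, 16, 16], [160.2, 168.6], [0.6156, 0.298])
yel (173, [243, 111, 15, 15], [249.7, 117.9], [0.7777, 0.0262])
```

View pics/p5.png

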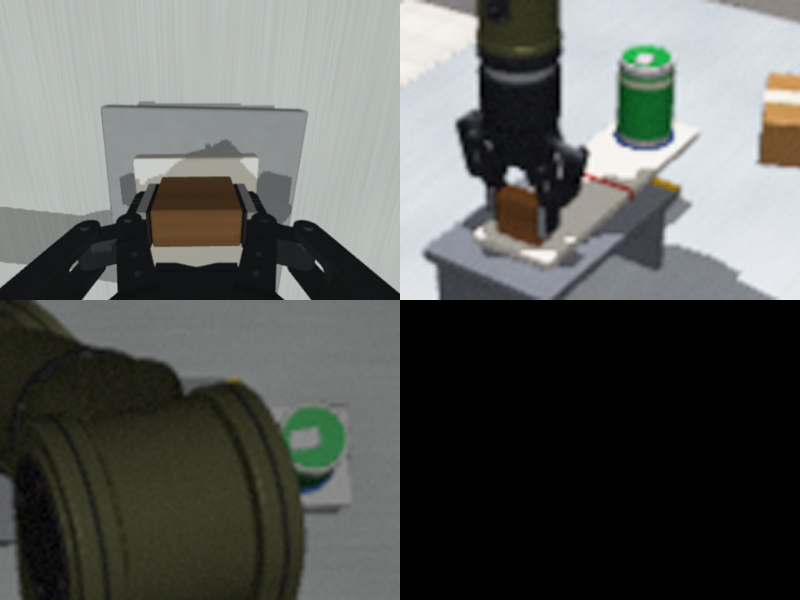

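Board and tin are moving together (line now y≈−0.079, tin on the disc at side (287,175)). Continuing.

>>> carry_out:
  increments:
    - {"offset":[-0.004,0,0],"angular":[0,0,0],"fingers":0.3}
    - {"offset":[-0.006,0,0],"angular":[0,0,0],"fingers":0.3}
    - {"offset":[-0.006,0,0],"angular":[0,0,0],"fingers":0.3}
    - {"offset":[-0.006,0,0],"angular":[0,0,0],"fingers":0.3}
    - {"offset":[-0.006,0,0],"angular":[0,0,0],"fingers":0.3}

```text
clock: 17.65
position: [0.5132, 0.0205, 0.1108]
orientation: [179.7, -0.3, 90.1]
contact_force: [-0.5, 8.6, 6.1]
finger_gap: 0.0495
```

>>> carry_out:
  increments:
    - {"offset":[-0.006,0,0],"angular":[0,0,0],"fingers":0.3}
    - {"offset":[-0.005,0,0],"angular":[0,0,0],"fingers":0.3}
    - {"offset":[-0.004,0,0],"angular":[0,0,0],"fingers":0.3}
    - {"offset":[-0.003,0,0],"angular":[0,0,0],"fingers":0.3}
    - {"offset":[-0.002,0,0],"angular":[0,0,0],"fingers":0.3}

```text
clock: 18.07
position: [0.5133, 0.0004, 0.1109]
orientation: [179.7, -0.3, 90.1]
contact_force: [0.1, 8.0, 8.4]
finger_gap: 0.0494
```

>>> carry_out:
  increments:
    - {"offset":[-0.002,0,0],"angular":[0,0,0],"fingers":0.3}
    - {"offset":[0,0,0],"angular":[0,0,0],"fingers":0.3}
    - {"offset":[0,0,0],"angular":[0,0,0],"fingers":0.3}
    - {"offset":[0,0,0],"angular":[0,0,0],"fingers":0.3}
    - {"offset":[0,0,0],"angular":[0,0,0],"fingers":0.3}

```text
clock: 18.48
position: [0.5133, -0.0018, 0.1108]
orientation: [179.7, -0.3, 90.1]
contact_force: [-0.2, 6.7, 7.2]
finger_gap: 0.0494
```

```bash
python3 look.py p6|grep -v -e other; python3 -c "
import cv2
a=cv2.imread('pics/p6_side.png');cv2.imwrite('pics/p6c.png',cv2.resize(a[140:215,235:335],(800,600),interpolation=2))"
```

```text
18.4833 [ 0.51326102 -0.00178607  0.11082418] [179.74428874  -0.28222056  90.10540931] [-0.2201766   6.68107304  7.15526749] 0.049429649325852684
wrist
board_grip 0.81 [ 0.513 -0.005  0.124] [247. 268.]
side
blue (959, [312, 98, 65, 25], [345.9, 109.9], [0.6141, -0.9301])
blue (94, [300, 122, 54, 15], [326.3, 129.1], [0.5892, -0.6524])
blue (1534, [466, 173, 46, 55], [490.3, 202.2], [-0.1169, -0.3971])
red (12, [281, 184, 11, 5], [286.4, 185.2], [0.4872, -0.128])
red (119, [164, 234, 17, 11], [172.3, 238.3], [0.6107, 0.3068])
red (31, [164, 243, 19, 7], [173.3, 247.2], [0.5796, 0.3335])
red (61, [164, 246, 21, 9], [176.0, 251.0], [0.5616, 0.3409])
yel (107, [188, 184, 13, 10], [194.1, 188.7], [0.7584, 0.0544])
yel (14, [291, 190, 8, 3], [294.7, 190.9], [0.4531, -0.1278])
board_grip 0.73 [0.616 0.303 0.001] [176. 263.]
board_line 0.73 [ 0.512 -0.125  0.104] [280. 183.]
board_line 0.42 [ 0.52  -0.013 -0.003] [260. 223.]
board_spot 0.6 [ 0.516 -0.235  0.102] [295. 171.]
board_spot 0.56 [ 0.519 -0.231  0.1  ] [293. 171.]
tin 0.72 [ 0.518 -0.233  0.104] [294. 170.]
tin 0.71 [ 0.328  0.304 -0.002] [253. 305.]
tin 0.68 [ 0.505  0.409 -0.001] [178. 301.]
top
red (163, [152, 161, 16, 16], [160.2, 168.6], [0.6157, 0.2981])
yel (172, [243, 111, 15, 15], [249.7, 117.9], [0.7779, 0.0262])
```

View pics/p6.png

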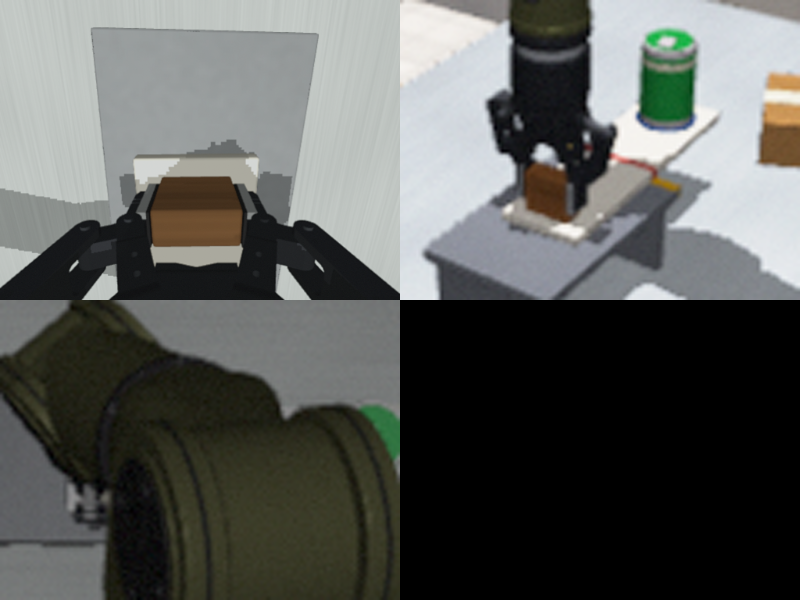

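View pics/p6c.png

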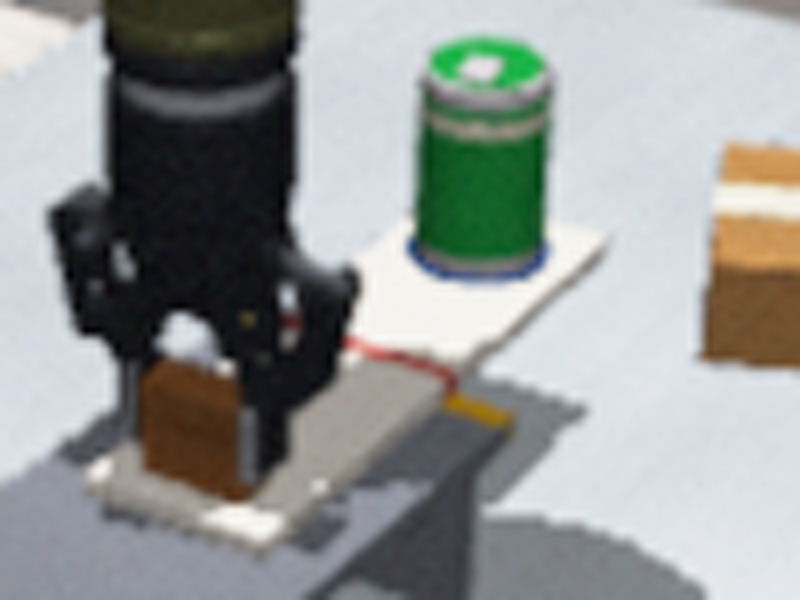

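The close view shows the red line coming down the board's side at (460,380), still on the inner part of the yellow stripe. The board is level and the tin is on the disc. About 6 mm to go.

>>> carry_out:
  increments:
    - {"offset":[-0.001,0,0],"angular":[0,0,0],"fingers":0.3}
    - {"offset":[-0.002,0,0],"angular":[0,0,0],"fingers":0.3}
    - {"offset":[-0.002,0,0],"angular":[0,0,0],"fingers":0.3}
    - {"offset":[-0.001,0,0],"angular":[0,0,0],"fingers":0.3}
    - {"offset":[0,0,0],"angular":[0,0,0],"fingers":0.3}

```text
clock: 19.45
position: [0.5134, -0.0074, 0.1109]
orientation: [179.7, -0.3, 90.1]
contact_force: [0.2, 7.8, 7.8]
finger_gap: 0.0493
```

>>> carry_out:
  increments:
    - {"offset":[0,0,0],"angular":[0,0,0],"fingers":0.3}
    - {"offset":[0,0,0],"angular":[0,0,0],"fingers":0.3}
    - {"offset":[0,0,0],"angular":[0,0,0],"fingers":0.3}
    - {"offset":[0,0,0],"angular":[0,0,0],"fingers":0.3}
    - {"offset":[0,0,0],"angular":[0,0,0],"fingers":0.3}

```text
clock: 19.87
position: [0.5133, -0.0074, 0.1109]
orientation: [179.7, -0.3, 90.1]
contact_force: [0.4, 7.4, 7.7]
finger_gap: 0.049
```

```bash
python3 look.py p7|grep -e '^board' -e '^tin' -e red -e '^1'; python3 - <<'E'
from h import *
import numpy as np
p,W=snap('side');im=p['img'].copy();big=cv2.resize(im[140:215,235:335],(800,600),interpolation=2)
f=lambda X:((px(p,W,X)-[235,140])*8*16).astype(np.int32)
# riser edge (world est.), stripe inner, and line at expected position
cv2.polylines(big,[f([[.4405,-.1345,.09],[.59,-.1365,.09]])],False,(255,0,255),1,cv2.LINE_AA,4)
cv2.polylines(big,[f([[.4405,-.1225,.09],[.59,-.1245,.09]])],False,(255,255,0),1,cv2.LINE_AA,4)
cv2.imwrite('pics/p7c.png',big)
E
```

```text
19.8667 [ 0.51334879 -0.00744138  0.11089761] [179.73017827  -0.30498495  90.11637913] [0.35216349 7.36592946 7.68935428] 0.048976554664971785
red (120, [164, 234, 17, 11], [172.3, 238.3], [0.6105, 0.3069])
red (32, [164, 243, 19, 7], [173.1, 247.2], [0.5802, 0.3338])
red (62, [164, 246, 21, 9], [176.2, 251.0], [0.5614, 0.3406])
board_grip 0.81 [ 0.513 -0.011  0.126] [262. 192.]
board_line 0.64 [ 0.51  -0.129  0.105] [281. 183.]
board_spot 0.75 [ 0.519 -0.236  0.099] [294. 171.]
tin 0.66 [ 0.517 -0.242  0.101] [295. 170.]
tin 0.6 [ 0.507  0.407 -0.003] [178. 301.]
tin 0.6 [0.325 0.306 0.   ] [254. 305.]
red (161, [152, 161, 16, 16], [160.2, 168.6], [0.6155, 0.2981])
```

View pics/p7c.png

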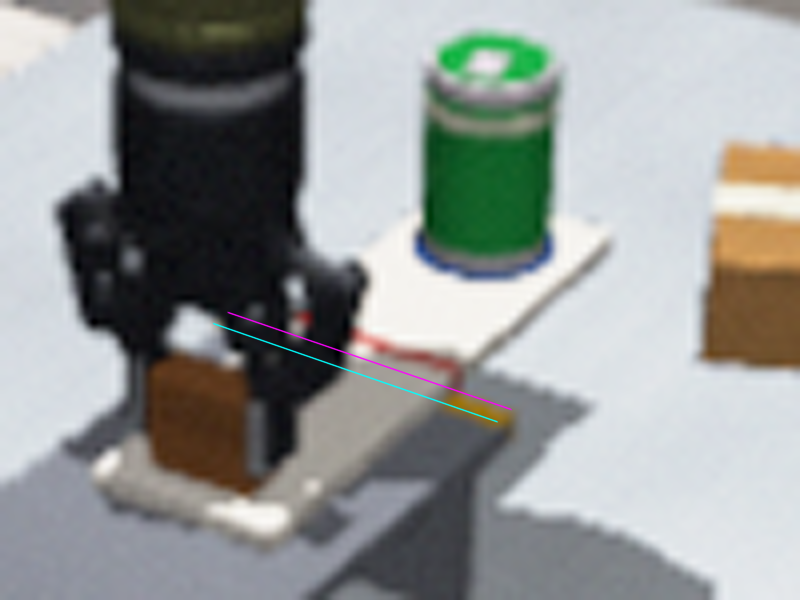

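The side view shows the red line meeting the yellow edge at about (460,385). The board is level, and the tin (487,255) is centred on the blue disc (484,250). Everything is at rest with the grip kept, so I'm handing in.

```bash
python3 -c "
from station import robot,sign_off
print(robot.sense()['clock']);print(sign_off())"
```

```text
20.4667
the job is handed in; nothing more can be done
None
```

The job is handed in at about 20.5 s of the allowed 56 s. The 95 mm green tin was stood on the blue spot and released. I then gripped the block and slid the board out about 106 mm, holding it with roughly 7–8 N downward throughout.

**Last checks:**
- **Red line:** it sits at y≈−0.135, against the yellow edge at ≈−0.1355. Both are my estimates, the line's from its starting position plus the arm's travel. The network put the line at −0.129, about 6 mm short of the edge. I trusted the pixel and travel estimate, and either one is within the 10 mm limit.
- **Tin:** it looks upright and centred on the disc within a few mm. The network put it 6 mm from the spot, with noise of about 4 mm.
- **Board and grip:** the board looked level and resting on the riser. The finger gap was 49 mm on the block, and the arm position did not change over the last 0.4 s.
- **Other things:** the other tin read the same position before and after, and so did the jar when last checked, just before the final 6 mm. The carton showed no movement in the pictures.

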